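Start the filter airing cabinet

TASK

Start the airing cabinet for the filter that is standing in it: first push the glass door fully shut, then press the far end of the long rocker switch on the console right down so that it stays switched over, and last press the round key right down and let it come up again. Do it in that order, never press the square key, and leave the filter, canister, scraper and brush where they are; nothing is to be picked up.

Things in the scene. Friction and masses are not known exactly. Their poses are not given: they have to be found in the camera images.
- cabinet: Fixed white cabinet with a glass top, 180 (x) x 230 (y) x 200 mm high; origin at the centre of its underside on the worktop. Its open front faces its own -x (towards the robot); z up. Place and yaw vary.
- door (a joint): Angle in rad of the glass door: 0 = fully shut, against a stop at the cabinet front; grows as it opens (limit 1.5), starts at 0.5 to 1.05. The hinge is stiff (0.12 N m friction, 0.15 N m s/rad damping): the door stays where it is left, with no spring or catch; pushed slowly 170 mm from the hinge it takes about 1 N.
- door_hinge (a point): Point on the door's vertical hinge axis at the door's top, 196 mm above the worktop; at cabinet -90 mm in x, -110 mm in y (right end of the front seen from the robot). Axes turn with the door: -x is its outward normal, y runs along the door to its free edge, z up. From above the door opens anticlockwise; push its outside to turn it clockwise until shut.
- door_push (a point): Point on the outer face of the door, on the top rail of its aluminium frame, 170 mm from the hinge axis and 7 mm below the door's top edge (189 mm above the worktop). Axes as door_hinge. Door 220 mm wide, 190 high, 12 thick, lower edge 6 mm above the worktop; 14 mm frame bars round a 6 mm glass pane recessed 3 mm; its inner face lies in the hinge axis.
- door_knob (a point): Outer end of a small steel knob on the door, 16 mm across, standing 20 mm out of the outer face, 211 mm from the hinge axis, 86 mm above the worktop. Not needed for the push. Axes as door_hinge.
- console: Fixed grey control console, 100 (x) x 260 (y) x 50 mm high; origin at the centre of its underside; -x faces the robot side. Its flat top carries three modules (round key, square key, rocker) in a row along its y at 80 mm spacing; which one is where varies.
- round_key (a joint): Travel in m of the round white key: 0 = up, 0.006 = right down. It is a spring key: it starts to move at about 1.5 N, is fully down at about 4 N and comes back up when released.
- round_key_top (a point): Centre of the top face of the round key, 36 mm in diameter, 66 mm above the worktop when up; the key stands 12 mm proud of its 56 mm square black surround.
- square_key (a joint): Travel in m of the square white key (same spring and travel as the round one). Must not be pressed.
- square_key_top (a point): Centre of the top face of the square key, 34 x 34 mm, 66 mm above the worktop when up.
- rocker (a joint): Angle in rad of the white rocker switch: 0 = off, far (+x) end up; 0.34 = on, far end fully down. It has friction only (about 0.025 N m, plus light damping; 1 to 3 N pressed slowly at the far end) and stays where it is left.
- rocker_far (a point): Point to press on the top face of the far (+x) half of the rocker, 23 mm from its middle, about 72 mm above the worktop when off and 64 mm when on. The rocker is a flat white bar 68 mm long (along the console's x), 36 mm wide, pivoted under its middle 58 mm above the worktop, about the console's y. The point's axes turn with the rocker and match the console's when off.
- canister: Loose red dust canister standing upright, 90 mm in diameter, 142 mm high; origin at the centre of its underside. Bystander.
- filter: Loose pleated cone filter, 92 mm in diameter at its foot, 105 mm high, standing on the cabinet floor 10 mm above the worktop; origin at the centre of its underside. Bystander.
- scraper: Loose stainless spoon-shaped scraper, 170 mm long, lying flat along its x; origin at the middle of its underside. Bystander.
- brush: Loose compact nylon brush with a grey handle, 150 mm long, lying along its x; origin at the middle of its underside. Bystander.

How it is judged:
By the outcome, as a careful person would: the job done as asked, in the order asked, and still so for the second after the job is handed in, with the robot touching nothing.
It also fails if it takes over 54 s, if anything falls off the work surface, if the arm or the gripper's body presses on something with over 40 N, if the wrist force passes 120 N, or if a joint passes its speed limit or range.

ROBOT

A 7-joint arm with a two-finger parallel gripper is mounted at the origin on the work surface. World frame = base frame: x ahead of the robot, y to its left, z up, the work surface at z = 0. Lengths are in m, angles in rad, forces in N, time in s.
With the tool pointing down it reaches from about 0.4 to 0.85 m from the base axis. Payload 4.5 kg.
Tool frame: the origin (TCP) lies midway between the tips of the shut fingers; the grasp point (between the pads) lies 19 mm behind it; z points along the fingers, y is the line along which they close (so a half turn about z gives the same grasp; the last joint's range is limited). The gripper opens to 88 mm and grips with 3 to 60 N. Pads are 18 mm wide; open, the fingers measure 123 mm over their backs; the gripper's body (75 mm by 187 mm) begins 45 mm behind the grasp point.
Start: joints at [-1.174, 0.689, -0.195, 1.565, 0.157, 0.902, -0.215], TCP at [0.222, 0.584, 0.239] pointing down, gripper open.
Joint ranges: [-3.01, 3.01], [-0.46, 2.08], [-1.47, 1.51], [0.13, 2.56], [-1, 4.14], [0.04, 2.09], [-2.66, 2.66]. Speed limits (rad/s): [2.57, 2.57, 3.14, 3.14, 3.14, 3.14, 3.14].

INTERFACE

Orientations are given as a unit quaternion [x, y, z, w].
In Python, from plant import r gives the robot as it stands.
- The arm moves only by the tool move_arm, never from a script. Its argument "targets" is a list that holds one entry, the list of rows, each a list of 7 numbers: the opening, from 0 (shut) to 1 (fully open), then the shift along the tool's x, y, z in mm, then the turn, a rotation vector about the tool's x, y, z in degrees. In form: [[[claw, dx, dy, dz, ax, ay, az], ...]]. A call has 1 to 10 rows; each row is the pose to reach, as a shift and turn from the pose commanded when the call began, along the tool's axes at that moment; what a row does not reach only later rows make up. A row lasts 1/8 s, in which the tool goes at most 62.5 mm and 10.7 degrees, less where a joint would pass 70% of its speed; a pose out of reach is approached as far as the arm can. A call with a gripper value outside its range is refused whole. The fingers move at their own pace and stop on an object; "newtons" is the grip in N (left out, the last holds). Time passes only in rows, so rows that repeat a pose let the fingers close. It gives the time, the measured TCP pose, the force, the opening and the grip force at its end, in the units of the state.
- r.get_state(): the state, without advancing time (a new reading comes with each control period).
- r.snapshot(name): name is "scene" or "side" or "wrist"; returns the picture (420x560x3 uint8, red, green, blue); there is no depth.
- r.camera_info(name): a dict with "fx", "fy", "cx", "cy" (pixels), "R" (3x3) and "t" (3): a world point X has camera coordinates R X + t. Camera axes: x right, y down, z forward; pixel columns grow to the right and rows downward; lengths in m; the calibration is good to about 2 mm. A picture is of the moment at which its call begins: read the wrist's pose just before it. camera_info takes no time and is no camera call; for the wrist camera it gives the pose at the moment of the call.
- r.finish_job(): hands the job in; it is judged then, once.
The state is a dict: "clock": time; "q": joint angles; "qd": joint speeds; "joint_torque": joint torques, N m; "tool_pos": TCP position; "eef_rot": TCP orientation; "contact_force": force on the tool from outside, world axes, zero at the start; "moment": the same for the moment, N m; "opening": opening from 0.0 (shut) to 1.0 (fully open); "finger_force": force on a finger pad.
Only numpy, scipy, OpenCV 4.12 (cv2) and the standard library are available. Lean on these libraries where they do the work, as an engineer would, in place of code of your own. Each camera call takes 0.05 s, during which the arm holds its last target. There are 200 camera calls.

## Working session

There is one attempt and no reset: what is moved stays moved. The work goes in short steps, Python scripts to look and compute and a tool call to move; the robot and the scene stay as the last step left them, time stands still between calls to the robot, and variables do not carry over. Pictures are saved under pics/ and viewed, at most 10 in all, crops included, and the job is handed in when it is done.

Besides the shell and the picture viewer there is one more tool, called after "Request:" as name(argument=value, ...), one argument or row to a line, values as JSON. move_arm: Moves the arm, as the interface text tells. Its arguments: {"type":"object","properties":{"targets":{"type":"array","items":{"type":"array","items":{"type":"array","items":{"type":"number"}}}},"newtons":{"type":"number"}},"required":["targets"]}

```bash
mkdir -p pics
python3 - <<'E'
from plant import r
import cv2,numpy as np
s=r.get_state();print(s['clock'],s['tool_pos'],s['eef_rot'])
for n in("scene","side"):
    im=r.snapshot(n);cv2.imwrite(f"pics/{n}.png",im[:,:,::-1])
    c=r.camera_info(n);print(n,c['fx'],np.round(-np.array(c['R']).T@c['t'],3),np.round(c['R'],2).tolist())
a=cv2.imread("pics/scene.png");b=cv2.imread("pics/side.png")
E
```

```text
0.0 [0.22166097 0.58368379 0.23793449] [ 1.80406845e-01  9.83591647e-01 -9.13177370e-04 -8.78014517e-05]
scene 417.42612772182764 [ 1.262 -0.234  0.958] [[0.25, 0.97, 0.02], [0.73, -0.18, -0.67], [-0.64, 0.18, -0.75]]
side 492.11604488614523 [-0.089 -0.699  0.923] [[0.71, -0.7, -0.01], [-0.46, -0.45, -0.76], [0.53, 0.55, -0.64]]
```

View pics/scene.png

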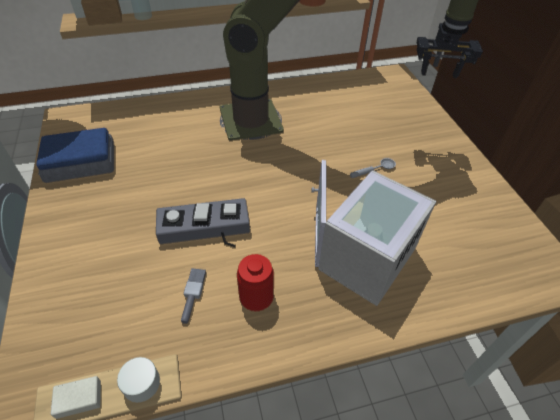

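View pics/side.png

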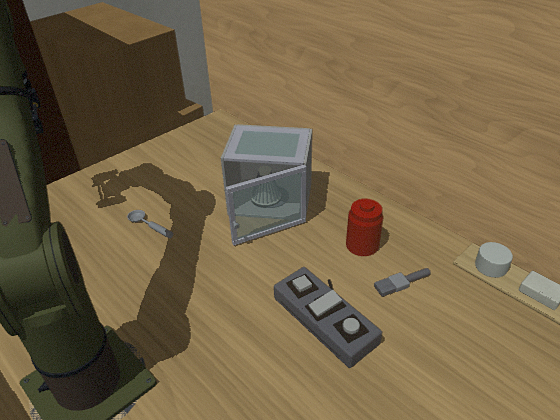

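The scene view shows the console with round (173,216), rocker (202,212), square (230,210), and the cabinet with its door partly open at (322,220). The side view shows round (351,325), rocker (325,303), square (301,284), and the door top rail running from (228,190) to (306,166). I'll enlarge these for exact pixels.

Run:
```python
import cv2,numpy as np
a=cv2.imread("pics/scene.png");b=cv2.imread("pics/side.png")
def crop(im,x,y,w,h,k):return cv2.resize(im[y:y+h,x:x+w],None,fx=k,fy=k,interpolation=cv2.INTER_CUBIC)
# each tile 400x300
t=[crop(a,150,190,100,75,4),crop(b,265,255,133,100,3),crop(a,305,155,133,150,3)[:300],crop(b,200,115,133,100,3)]
t=[cv2.resize(x,(400,300)) if i!=2 else x for i,x in enumerate(t)]
t[2]=cv2.copyMakeBorder(t[2],0,300-t[2].shape[0],0,400-t[2].shape[1],0);t=[cv2.copyMakeBorder(x,0,300-x.shape[0],0,400-x.shape[1],0) if x.shape!=(300,400,3) else x for x in t]
cv2.imwrite("pics/c.png",np.vstack([np.hstack(t[:2]),np.hstack(t[2:])]))
```

```text
(no output)
```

View pics/c.png

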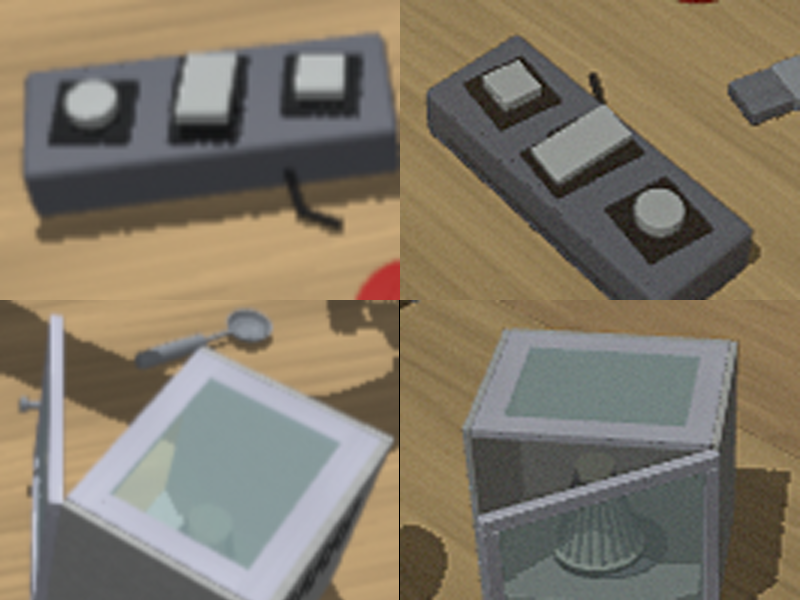

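The enlargement gives these pixels, in crop coordinates:

| Feature | Scene crop | Side crop |
|---|---|---|
| Round key centre | (90,99) | (658,211) |
| Square key centre | (321,75) | (513,83) |
| Rocker corners | (189,52), (236,54) and on | (530,152), (603,108) and on |
| Cabinet top corners | (66,497), (205,349), (392,439), (250,598) | matching corners |
| Door top, free edge to hinge | (55,315) to (60,500) | (482,522) to (718,452) |

Next I'll triangulate them.

```bash
cat > h.py <<'E'
from plant import r
import cv2,numpy as np
C={n:r.camera_info(n) for n in("scene","side")}
def P(n):c=C[n];return np.array([[c['fx'],0,c['cx']],[0,c['fy'],c['cy']],[0,0,1]])@np.c_[c['R'],c['t']]
def tri(u,v):
    X=cv2.triangulatePoints(P("scene"),P("side"),np.float64(u).reshape(2,1),np.float64(v).reshape(2,1))[:,0];X=X[:3]/X[3]
    e=P("scene")@np.r_[X,1];return X,np.linalg.norm(e[:2]/e[2]-u)
def ray(n,u,z):
    c=C[n];R=np.array(c['R']);o=-R.T@c['t'];d=R.T@[(u[0]-c['cx'])/c['fx'],(u[1]-c['cy'])/c['fy'],1];return o+d*(z-o[2])/d[2]
E
python3 - <<'E'
from h import *
t1=lambda x,y:np.array([(x+.5)/4+150-.5,(y+.5)/4+190-.5])
t2=lambda x,y:np.array([(x-400+.5)/3+265-.5,(y+.5)/3+255-.5])
t3=lambda x,y:np.array([(x+.5)/3+305-.5,(y-300+.5)/3+155-.5])
t4=lambda x,y:np.array([(x-400+.5)/3+200-.5,(y-300+.5)/3+115-.5])
D=dict(round=(t1(90,99),t2(658,211),.066),square=(t1(321,75),t2(513,83),.066),
rk_a=(t1(189,53),t2(560,182),.058),rk_b=(t1(236,54),t2(530,152),.058),rk_far1=(t1(228,115),t2(603,108),.075),rk_far2=(t1(179,113),t2(634,138),.075),
cab1=(t3(66,497),t4(717,445),.2),cab2=(t3(205,349),t4(470,430),.2),cab3=(t3(392,439),t4(505,332),.2),cab4=(t3(250,598),t4(737,343),.2),
doorfree=(t3(55,315),t4(482,520),.196),doorhinge=(t3(58,498),t4(718,454),.196))
for k,(a,b,z) in D.items():
    X,e=tri(a,b);print(k,X.round(4),round(e,1),ray("scene",a,z)[:2].round(4),ray("side",b,z)[:2].round(4))
E
```

```text
round [ 0.4607 -0.319   0.0639] 0.2 [ 0.4623 -0.3183] [ 0.4595 -0.3203]
square [ 0.4764 -0.1592  0.0627] 0.3 [ 0.4787 -0.1587] [ 0.4743 -0.162 ]
rk_a [ 0.4322 -0.2486  0.0606] 0.9 [ 0.4283 -0.2464] [ 0.4341 -0.2491]
rk_b [ 0.4383 -0.2142  0.0589] 0.2 [ 0.4373 -0.2138] [ 0.4389 -0.2141]
rk_far1 [ 0.5025 -0.2288  0.0685] 0.5 [ 0.5073 -0.2275] [ 0.4981 -0.2334]
rk_far2 [ 0.4954 -0.2635  0.07  ] 1.5 [ 0.4975 -0.2597] [ 0.4924 -0.269 ]
cab1 [0.6907 0.0409 0.2013] 1.3 [0.6876 0.0444] [0.6915 0.0393]
cab2 [0.5575 0.2167 0.198 ] 0.9 [0.5571 0.2182] [0.5551 0.2116]
cab3 [0.6916 0.3278 0.1969] 0.3 [0.6933 0.3263] [0.688  0.3225]
cab4 [0.8191 0.1376 0.2098] 1.1 [0.8117 0.1451] [0.8309 0.1466]
doorfree [0.4811 0.1049 0.1965] 0.2 [0.48   0.1057] [0.4814 0.1049]
doorhinge [0.6866 0.0359 0.1964] 1.4 [0.684  0.0394] [0.6864 0.0331]
```

The heights match the given ones (keys 0.063–0.064 m against 0.066, cabinet top about 0.20, door 0.196). The key spacing is 0.159 m and the door is 0.216 m long. The door is open about 0.59 rad and the cabinet yaw is about 38°. First I'll go high, with fingers shut, to the outside of the door.

Request:
move_arm(
  targets=[
    [[0,-30,-30,-60,0,0,0],[0,-80,-70,-70,0,0,0],[0,-120,-110,-70,0,0,0],[0,-165,-150,-70,0,0,0],[0,-210,-190,-70,0,0,0],[0,-255,-230,-70,0,0,0],[0,-300,-272,-70,0,0,0],[0,-345,-314,-70,0,0,0],[0,-390,-355,-70,0,0,0],[0,-430,-390,-70,0,0,0]],
  ],
)

```text
clock: 1.35
tool_pos: [0.4859, 0.0647, 0.3085]
eef_rot: [0.181, 0.983, -0.0, -0.0]
contact_force: [0.1, -0.2, 0.5]
opening: 0.007
finger_force: 0.0
```

```bash
cat > w.py <<'E'
import sys,numpy as np
from plant import r
from scipy.spatial.transform import Rotation as R
s=r.get_state();q=R.from_quat(s['eef_rot']);M=q.as_matrix()
print(s['clock'],s['tool_pos'].round(4),'yang',np.degrees(np.arctan2(M[1,1],M[0,1])).round(1),'F',s['contact_force'].round(1),'q',s['q'].round(2))
for a in sys.argv[1:]:
    print(a,(1000*M.T@(np.array(eval(a))-s['tool_pos'])).round(1))
E
python3 w.py .504,.029,.3 .504,.029,.165
```

```text
1.35 [0.4859 0.0647 0.3085] yang 69.1 F [ 0.1 -0.2  0.5] q [-0.1   0.42 -0.19  1.87  0.1   0.86  0.87]
.504,.029,.3 [-29.6 -26.9   8.5]
.504,.029,.165 [-29.7 -26.9 143.5]
```

Request:
move_arm(
  targets=[
    [[0,-30,-30,0,0,0,0],[0,-30,-30,40,0,0,0],[0,-30,-30,90,0,0,0],[0,-30,-30,140,0,0,0],[0,-30,-30,143,0,0,0],[0,-30,-30,143,0,0,0]],
  ],
)

```text
clock: 2.1
tool_pos: [0.5035, 0.0286, 0.1667]
eef_rot: [0.18, 0.984, 0.0, 0.001]
contact_force: [0.6, -1.0, 1.0]
opening: 0.009
finger_force: 0.0
```

```bash
python3 w.py
python3 - <<'E'
from h import *
a=r.snapshot("scene")[130:330,230:450,::-1];b=r.snapshot("side")[80:280,150:350,::-1]
cv2.imwrite("pics/d.png",np.hstack([cv2.resize(x,(400,400),interpolation=cv2.INTER_CUBIC) for x in(a[:,:200],b)]))
E
```

```text
2.1 [0.5035 0.0286 0.1667] yang 69.2 F [ 0.6 -1.   1. ] q [-0.06  0.65 -0.14  2.    0.17  0.5   0.88]
```

View pics/d.png

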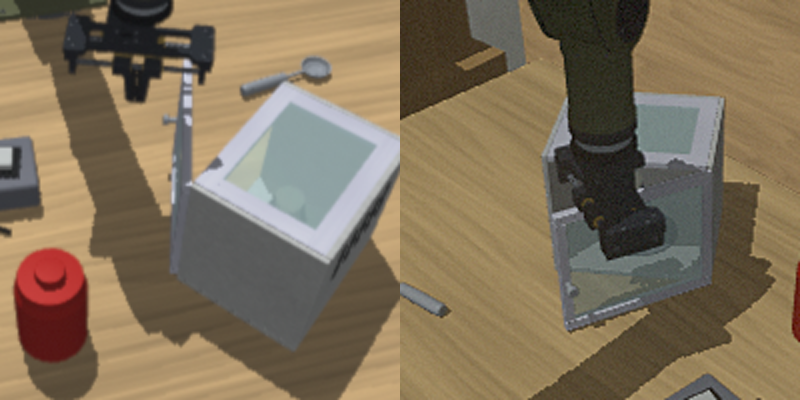

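The fingers stand just outside the door (crop (135,85) in the scene half), with the gripper body above its top rail. Next I'll compute the arc.

```bash
cat > arc.py <<'E'
import sys,numpy as np
from plant import r
from scipy.spatial.transform import Rotation as R
s=r.get_state();M=R.from_quat(s['eef_rot']).as_matrix();y0=np.degrees(np.arctan2(M[1,1],M[0,1]))
H=np.array([.687,.038])
for th in np.arange(float(sys.argv[1]),float(sys.argv[2]),-3):
    a=np.radians(38+th);n=np.array([np.cos(a),np.sin(a)]);d=np.array([-n[1],n[0]])
    p=np.r_[H+.170*d-.0295*n,s['tool_pos'][2]]
    print(round(th,1),(1000*M.T@(p-s['tool_pos'])).round(1)[:2],'az',round(y0-38-th,1),p.round(3))
E
python3 arc.py 36 -4
```

```text
36.0 [-0.7 30. ] az -4.8 [0.515 0.057 0.168]
33.0 [ 1.4 38.8] az -1.8 [0.517 0.065 0.168]
30.0 [ 3.  47.7] az 1.2 [0.518 0.074 0.168]
27.0 [ 4.1 56.7] az 4.2 [0.52  0.083 0.168]
24.0 [ 4.8 65.7] az 7.2 [0.523 0.092 0.168]
21.0 [ 4.9 74.7] az 10.2 [0.526 0.1   0.168]
18.0 [ 4.6 83.7] az 13.2 [0.53  0.109 0.168]
15.0 [ 3.9 92.7] az 16.2 [0.533 0.117 0.168]
12.0 [  2.6 101.7] az 19.2 [0.538 0.125 0.168]
9.0 [  0.9 110.6] az 22.2 [0.543 0.132 0.168]
6.0 [ -1.2 119.3] az 25.2 [0.548 0.14  0.168]
3.0 [ -3.9 128. ] az 28.2 [0.553 0.147 0.168]
0.0 [ -6.9 136.5] az 31.2 [0.559 0.154 0.168]
-3.0 [-10.4 144.8] az 34.2 [0.565 0.16  0.168]
```

Request:
move_arm(
  targets=[
    [[0,0,20,0,0,0,0],[0,0,30,0,0,0,0],[0,1,37,0,0,0,0],[0,2,43,0,0,0,0],[0,3,48,0,0,0,1],[0,4,53,0,0,0,3],[0,4,57,0,0,0,4],[0,5,62,0,0,0,6],[0,5,66,0,0,0,7],[0,5,70,0,0,0,9]],
  ],
)

```text
clock: 3.45
tool_pos: [0.5228, 0.0959, 0.1656]
eef_rot: [0.258, 0.966, -0.0, -0.0]
contact_force: [-0.6, -0.1, -0.8]
opening: 0.004
finger_force: 0.4
```

```bash
python3 w.py; python3 arc.py 21 -7
```

```text
3.45 [0.5228 0.0959 0.1656] yang 60.1 F [-0.6 -0.1 -0.8] q [-0.22  0.67 -0.08  1.92  0.1   0.55  0.68]
21.0 [-0.7  5.4] az 1.1 [0.526 0.1   0.166]
18.0 [ 0.4 14.4] az 4.1 [0.53  0.109 0.166]
15.0 [ 1.1 23.4] az 7.1 [0.533 0.117 0.166]
12.0 [ 1.3 32.4] az 10.1 [0.538 0.125 0.166]
9.0 [ 1.  41.4] az 13.1 [0.543 0.132 0.166]
6.0 [ 0.3 50.4] az 16.1 [0.548 0.14  0.166]
3.0 [-1.  59.4] az 19.1 [0.553 0.147 0.166]
0.0 [-2.6 68.3] az 22.1 [0.559 0.154 0.166]
-3.0 [-4.8 77. ] az 25.1 [0.565 0.16  0.166]
-6.0 [-7.4 85.7] az 28.1 [0.572 0.167 0.166]
```

Request:
move_arm(
  targets=[
    [[0,0,6,0,0,0,1],[0,0,12,0,0,0,3],[0,1,18,0,0,0,5],[0,1,24,0,0,0,7],[0,1,30,0,0,0,9],[0,1,36,0,0,0,11],[0,1,42,0,0,0,13],[0,0,48,0,0,0,15],[0,0,54,0,0,0,17],[0,-1,59,0,0,0,19]],
  ],
)

```text
clock: 4.7
tool_pos: [0.5534, 0.1468, 0.1657]
eef_rot: [0.414, 0.91, 0.0, 0.0]
contact_force: [-1.2, -0.8, 0.7]
opening: 0.007
finger_force: 0.5
```

```bash
python3 w.py;python3 arc.py 3 -11
python3 - <<'E'
from h import *
a=r.snapshot("scene")[130:330,270:470,::-1];b=r.snapshot("side")[80:280,150:350,::-1]
cv2.imwrite("pics/e.png",np.hstack([cv2.resize(x,(400,400),interpolation=cv2.INTER_CUBIC) for x in(a,b)]))
E
```

```text
4.7 [0.5534 0.1468 0.1657] yang 41.1 F [-1.2 -0.8  0.7] q [-0.35  0.72  0.02  1.8  -0.03  0.62  0.4 ]
3.0 [ 0.3 -0. ] az 0.1 [0.553 0.147 0.166]
0.0 [1.6 8.9] az 3.1 [0.559 0.154 0.166]
-3.0 [ 2.4 17.9] az 6.1 [0.565 0.16  0.166]
-6.0 [ 2.8 26.9] az 9.1 [0.572 0.167 0.166]
-9.0 [ 2.6 36. ] az 12.1 [0.579 0.172 0.166]
```

View pics/e.png

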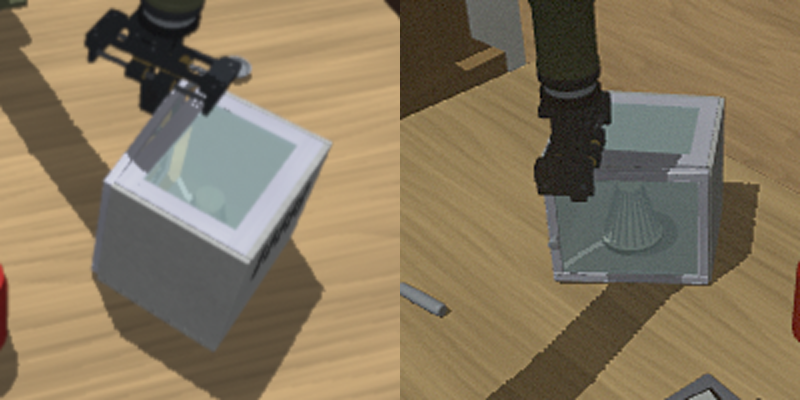

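The door is nearly shut: in the side half its rail is almost in line with the cabinet front. The force is about 1.4 N, so I'll push on slowly until it rises.

Request:
move_arm(
  targets=[
    [[0,0,3,0,0,0,1],[0,1,5,0,0,0,2],[0,1,7,0,0,0,3],[0,1,9,0,0,0,3],[0,1,10,0,0,0,3],[0,1,10,0,0,0,3]],
  ],
)

```text
clock: 5.55
tool_pos: [0.5602, 0.1539, 0.1657]
eef_rot: [0.437, 0.9, 0.0, 0.0]
contact_force: [-0.7, -0.1, 0.8]
opening: 0.004
finger_force: 0.1
```

Request:
move_arm(
  targets=[
    [[0,0,2,0,0,0,0],[0,0,4,0,0,0,0],[0,0,5,0,0,0,0],[0,0,6,0,0,0,0],[0,0,6,0,0,0,0]],
  ],
)

```text
clock: 6.18
tool_pos: [0.5635, 0.1567, 0.1656]
eef_rot: [0.437, 0.9, -0.001, -0.001]
contact_force: [-4.4, -2.3, 3.6]
opening: 0.004
finger_force: 2.5
```

Request:
move_arm(
  targets=[
    [[0,0,2,0,0,0,0],[0,0,4,0,0,0,0],[0,0,5,0,0,0,0],[0,0,5,0,0,0,0],[0,0,5,0,0,0,0]],
  ],
)

```text
clock: 6.8
tool_pos: [0.5635, 0.1566, 0.1655]
eef_rot: [0.438, 0.899, -0.005, -0.004]
contact_force: [-14.2, -7.1, 11.9]
opening: 0.005
finger_force: 8.0
```

The stop is reached: force up to 20 N with no further motion. I'll back off along the normal, rise, and check.

Request:
move_arm(
  targets=[
    [[0,0,-6,0,0,0,0],[0,0,-15,0,0,0,0],[0,0,-40,0,0,0,0],[0,0,-80,0,0,0,0],[0,0,-120,-20,0,0,0],[0,0,-150,-20,0,0,0],[0,0,-150,-20,0,0,0]],
  ],
)

```text
clock: 7.68
tool_pos: [0.4499, 0.0664, 0.1861]
eef_rot: [0.438, 0.899, -0.0, 0.0]
contact_force: [0.6, -1.0, -0.2]
opening: 0.008
finger_force: 0.0
```

```bash
python3 w.py .492,-.242,.13
python3 - <<'E'
from h import *
a=r.snapshot("scene")[130:330,270:470,::-1];b=r.snapshot("side")[100:250,190:340,::-1]
cv2.imwrite("pics/f.png",np.hstack([cv2.resize(x,(400,400),interpolation=cv2.INTER_CUBIC) for x in(a,b)]))
E
```

```text
7.675 [0.4499 0.0664 0.1861] yang 38.1 F [ 0.6 -1.  -0.2] q [-0.26  0.57  0.02  2.13 -0.02  0.45  0.44]
.492,-.242,.13 [-268.7 -157.1   56.2]
```

View pics/f.png

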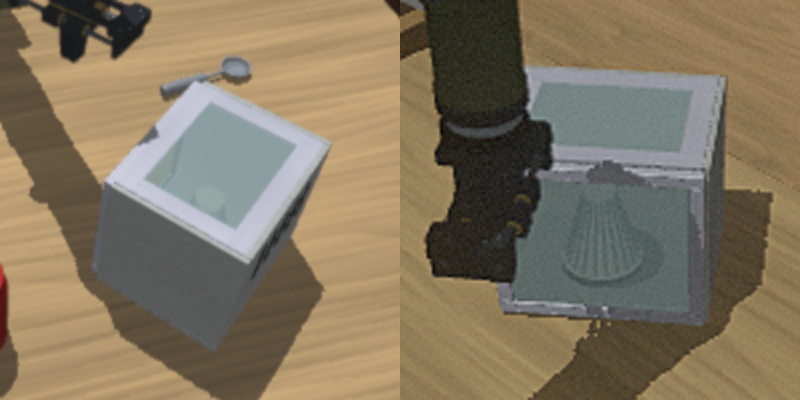

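The door is flush with the cabinet front in both views. Next, to above the far end of the rocker, with the tool's y along the console's y.

Request:
move_arm(
  targets=[
    [[0,-45,-26,0,0,0,-8],[0,-90,-52,0,0,0,-16],[0,-135,-78,0,0,0,-24],[0,-180,-104,0,0,0,-32],[0,-225,-130,20,0,0,-40],[0,-269,-157,40,0,0,-46],[0,-269,-157,56,0,0,-46],[0,-269,-157,56,0,0,-46],[0,-269,-157,56,0,0,-46]],
  ],
)

```text
clock: 8.9
tool_pos: [0.4951, -0.2386, 0.1301]
eef_rot: [0.049, 0.999, 0.001, 0.001]
contact_force: [0.7, 0.5, 0.5]
opening: 0.003
finger_force: 0.0
```

```bash
python3 w.py .492,-.242,.08
python3 - <<'E'
from h import *
a=r.snapshot("scene")[170:270,140:270,::-1];b=r.snapshot("side")[240:370,255:395,::-1]
cv2.imwrite("pics/g.png",np.hstack([cv2.resize(a,(520,400),interpolation=cv2.INTER_CUBIC),cv2.resize(b,(280,260),interpolation=cv2.INTER_CUBIC,) if 0 else cv2.copyMakeBorder(cv2.resize(b,(280,260)),0,140,0,0,0)]))
E
```

```text
8.9 [ 0.4951 -0.2386  0.1301] yang 84.4 F [0.7 0.5 0.5] q [ 0.52  0.76 -0.27  1.89  0.36  0.54  1.49]
.492,-.242,.08 [ 2.8 -3.7 50.1]
```

View pics/g.png

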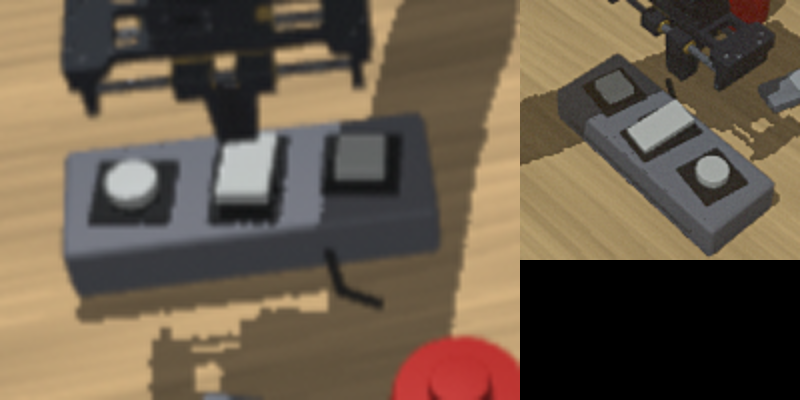

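The fingers are in line with the rocker, which is still off (scene crop (245,165)). Now I'll press down in small steps.

Request:
move_arm(
  targets=[
    [[0,1,-2,30,0,0,0],[0,1,-2,50,0,0,0],[0,1,-2,55,0,0,0],[0,1,-2,58,0,0,0],[0,1,-2,60,0,0,0],[0,1,-2,62,0,0,0],[0,1,-2,64,0,0,0],[0,1,-2,64,0,0,0]],
  ],
)

```text
clock: 10.0
tool_pos: [0.4937, -0.243, 0.066]
eef_rot: [0.051, 0.999, -0.0, 0.001]
contact_force: [1.9, -0.5, 1.6]
opening: 0.008
finger_force: 1.4
```

```bash
python3 w.py .492,-.242,.066
```

```text
10.0 [ 0.4937 -0.243   0.066 ] yang 84.2 F [ 1.9 -0.5  1.6] q [ 0.49  0.86 -0.2   1.92  0.4   0.4   1.45]
.492,-.242,.066 [1.8 0.8 0. ]
```

Request:
move_arm(
  targets=[
    [[0,0,0,1,0,0,0],[0,0,0,2,0,0,0],[0,0,0,3,0,0,0],[0,0,0,4,0,0,0],[0,0,0,5,0,0,0],[0,0,0,5,0,0,0]],
  ],
)

```text
clock: 10.75
tool_pos: [0.494, -0.243, 0.0644]
eef_rot: [0.051, 0.999, -0.001, 0.002]
contact_force: [-2.2, 2.1, 35.2]
opening: 0.004
finger_force: 16.8
```

The force jumped to 35 N at z = 0.064, so the rocker is on its stop. I'll lift and move over the round key.

Request:
move_arm(
  targets=[
    [[0,0,0,-5,0,0,0],[0,0,0,-30,0,0,0],[0,0,0,-60,0,0,0],[0,13,-40,-60,0,0,0],[0,25,-79,-60,0,0,0],[0,25,-79,-60,0,0,0],[0,25,-79,-60,0,0,0]],
  ],
)

```text
clock: 11.62
tool_pos: [0.4591, -0.3177, 0.1201]
eef_rot: [0.05, 0.999, 0.001, -0.001]
contact_force: [0.0, 0.9, 0.1]
opening: 0.005
finger_force: 0.0
```

```bash
python3 w.py .461,-.319,.067
python3 - <<'E'
from h import *
a=r.snapshot("scene")[170:270,140:270,::-1];b=r.snapshot("side")[240:370,255:395,::-1]
cv2.imwrite("pics/k.png",np.hstack([cv2.resize(a,(400,308),interpolation=cv2.INTER_CUBIC),cv2.resize(b,(332,308),interpolation=cv2.INTER_CUBIC)]))
E
```

```text
11.625 [ 0.4591 -0.3177  0.1201] yang 84.2 F [0.  0.9 0.1] q [ 0.69  0.78 -0.29  1.86  0.39  0.55  1.62]
.461,-.319,.067 [-2.1 -1.2 53.1]
```

View pics/k.png

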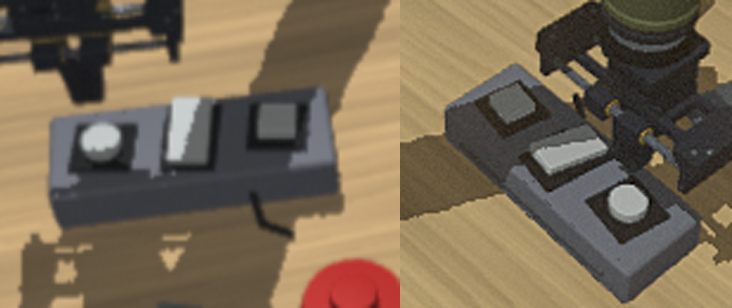

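The rocker has tipped over: its near end now stands up in the side crop at (545,165), and its far end is low. Next I'll press the round key.

Request:
move_arm(
  targets=[
    [[0,-2,-1,30,0,0,0],[0,-2,-1,48,0,0,0],[0,-2,-1,54,0,0,0],[0,-2,-1,57,0,0,0],[0,-2,-1,59,0,0,0],[0,-2,-1,61,0,0,0],[0,-2,-1,61,0,0,0]],
  ],
)

```text
clock: 12.6
tool_pos: [0.4623, -0.3195, 0.0605]
eef_rot: [0.05, 0.999, 0.0, 0.001]
contact_force: [-0.1, 2.1, 6.1]
opening: 0.006
finger_force: 3.2
```

Request:
move_arm(
  targets=[
    [[0,0,0,1,0,0,0],[0,0,0,2,0,0,0],[0,0,0,3,0,0,0],[0,0,0,3,0,0,0]],
  ],
)

```text
clock: 13.1
tool_pos: [0.4623, -0.3195, 0.06]
eef_rot: [0.05, 0.999, -0.001, 0.001]
contact_force: [-4.6, 5.8, 30.2]
opening: 0.006
finger_force: 14.8
```

The key is right down: 30 N at z = 0.060. I'll let it up and check.

Request:
move_arm(
  targets=[
    [[0,0,0,-5,0,0,0],[0,0,0,-30,0,0,0],[0,0,0,-80,0,0,0],[0,30,0,-130,0,0,0],[0,60,0,-150,0,0,0],[0,60,0,-150,0,0,0],[0,60,0,-150,0,0,0],[0,60,0,-150,0,0,0]],
  ],
)

```text
clock: 14.1
tool_pos: [0.4029, -0.3137, 0.2058]
eef_rot: [0.05, 0.999, 0.0, -0.0]
contact_force: [0.7, 0.3, -0.4]
opening: 0.006
finger_force: 0.0
```

```bash
python3 w.py
python3 - <<'E'
from h import *
a=r.snapshot("scene")[150:350,140:440,::-1];b=r.snapshot("side")[110:370,190:390,::-1]
cv2.imwrite("pics/l.png",np.hstack([cv2.resize(a,(480,320),interpolation=cv2.INTER_CUBIC),cv2.resize(b,(246,320),interpolation=cv2.INTER_CUBIC)]))
E
```

```text
14.1 [ 0.4029 -0.3137  0.2058] yang 84.3 F [ 0.7  0.3 -0.4] q [ 0.8   0.61 -0.36  1.94  0.33  0.66  1.7 ]
```

View pics/l.png

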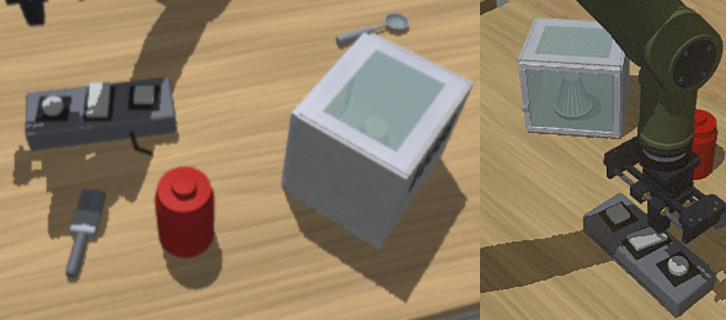

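The door is shut, the rocker is on, the round key is up again, and the bystanders are where they were. I'm handing the job in.

```bash
python3 -c "
from plant import r
print(r.finish_job())"
```

```text
the job is handed in; nothing more can be done
None
```

I pushed the door shut, switched the rocker on, then pressed and released the round key, in that order, and handed the job in at about 14 s; the square key and loose items were left alone.

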